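# Stock the tape bin and press its label home

## Robot

A 6-joint arm with a two-finger parallel gripper is mounted at the origin on the work surface. World frame = base frame: x ahead of the robot, y to its left, z up, the work surface at z = 0. Lengths are in m, angles in rad, forces in N, time in s.
With the tool pointing down it reaches from about 0.425 to 0.95 m from the base axis. Payload 14.7 kg.
Tool frame: the origin (TCP) lies between the finger pads; the fingertips stand 8 mm ahead of it and the grasp point (between the pads) lies 11 mm behind it (r.nose_length is the z of the fingertips in the tool frame, in m); z points along the fingers, y is the line along which they close (so a half turn about z gives the same grasp; the last joint's range is limited). The gripper opens to 85 mm and grips with 20 to 120 N. Pads are 22 mm wide; open, the fingers measure 114 mm over their backs; the gripper's body (76 mm by 85 mm) begins 54 mm behind the grasp point. The pads swing forward as they close: fully open they stand 13 mm farther back than shut.
Start: joints at [-1.193, 0.48, 1.596, -0, 1.065, -0.047], TCP at [0.268, -0.592, 0.239] pointing down, gripper open.
Joint ranges: [-2.75, 2.75], [-0.82, 2.05], [0.23, 2.67], [-1.56, 4.7], [0.09, 2.69], [-2.92, 2.92]. Speed limits (rad/s): [1.89, 1.89, 2.39, 3.01, 3.01, 3.01].

## Interface

Orientations are given as a rotation vector (axis times angle).
In Python, from bench import r, optics, models gives the robot as it stands.
- The arm moves only by the shell command python3 -m handwheel 'ROWS'. ROWS is a JSON object of lists of equal length, an entry for each row: "gripper": the finger opening in cm, from 0 to 8.54; "linear": the shift along the world's x, y, z in cm, a list of three; "twist": the turn about the world's z in rad. In form: {"gripper": [gripper, ...], "linear": [[dx, dy, dz], ...], "twist": [twist, ...]}. A call has exactly 8 rows; each row shifts and turns the commanded pose from where the row before left it; what a row does not reach is not made up. A row lasts 1/8 s, in which the tool goes at most 62.5 mm and 10.7 degrees, less where a joint would pass 70% of its speed; a pose out of reach is approached as far as the arm can. A call is refused whole if a number of a shift passes 6.25 or a number of a turn 0.188, either way. A call with a gripper value outside its range is refused whole. The fingers move at their own pace and stop on an object; the grip force is fixed at half the most. Time passes only in rows, so rows that do not move let the fingers close, or fill a call up. It gives the time, the measured TCP pose, the force, the opening and the grip force at its end, in the units of the state.
- r.observe(): the state, without advancing time (a new reading comes with each control period).
- optics.snapshot(name): name is "scene" or "top" or "wrist"; returns a dict with "frame" (384x512x3 uint8, blue, green, red), "fx", "fy", "cx", "cy" (pixels), "R" (3x3) and "t" (3): a world point X has camera coordinates R X + t. Camera axes: x right, y down, z forward; pixel columns grow to the right and rows downward; lengths in m; the calibration is good to about 2 mm. A picture is of the moment at which its call begins. There is no depth.
- r.job_done(): hands the job in; it is judged then, once.
Trained networks look in the newest picture that a camera, given by its name, has taken for a name from the list of things; names that differ only in an ending like _2 or _b are one class to them, and where a whole thing is asked for, a point or a joint stands for the part that bears it (a point fixed in the world has none). Each returns a list of dicts, best first, with "conf" (0 to 1); they miss things now and then, are a little off and sometimes report something else, mostly with a low value. They report only what shows in the picture. A call takes as long as a camera call. They do not tell look-alikes from the thing itself.
- models.find_in(name, camera): "xyz" ([x, y, z] in m, in world coordinates, good to about 4 mm: the middle of the surface that is visible of it).
- models.spot_point(name, camera): "xyz" ([x, y, z] in m, in world coordinates, good to about 4 mm: a listed point, or the origin of a listed thing).
The state is a dict: "t": time; "joints": joint angles; "dq": joint speeds; "joint_torque": joint torques, N m; "tcp_pos": TCP position; "ee_rot": TCP orientation; "ft_force": force on the tool from outside, world axes, zero at the start; "ft_torque": the same for the moment, N m; "grip_width": finger opening in m; "finger_force": force on a finger pad.
Only numpy, scipy, OpenCV 4.12 (cv2) and the standard library are available. Lean on these libraries where they do the work, as an engineer would, in place of code of your own. Each camera call takes 0.05 s, during which the arm holds its last target. There are 200 camera calls.

## Task

Slide the blue tape roll up off its post and set it down flat in the empty middle bin on the small shelf, and let go of it. Then push the blue label holder, tongue down, into the pocket behind the shelf's front lip, before that bin, and press it fully home against its spring; finish while still holding it pressed down there (do not let go, or the spring lifts it again). Leave everything else where it stands.

Things in the scene. Friction and masses are not known exactly. Their poses are not given: they have to be found in the camera images.
- roll_blue: Blue wound tape roll, cardboard core; outer diameter 56, bore 25, height 48 mm, about 90 g, rigid. Axis upright, on one of the stand's two posts (which one varies). Origin: centre of its underside, z along its axis. The post ends 22 mm above the roll's top: raise the roll straight up 70 mm to free it. Grip across the diameter, in its upper half.
- roll_red: Red tape roll of the same size on the other post, 110 mm from the blue one; leave it. Origin: centre of its underside.
- post_stand: Fixed dark steel base 90 (x) by 220 (y) by 12 mm with two upright posts of diameter 20 mm, 70 mm tall, at y = +-55 mm of its frame. Origin: centre of its underside on the table.
- holder_blue: Blue rigid label holder, 50 g, upright in the rack. Body 14 (x, thickness) by 90 (y) by 45 mm, paper label on both faces (either may look out). Below it a tongue 4 mm thick, 90 wide, 25 long, tip tapered to 2 mm. Origin: middle of the tongue's tip, z up; body at z = 25 to 70 mm. Pinch the thickness from above. In the rack the tip is 20 mm above the table.
- holder_yellow: Yellow label holder of the same shape in the same rack, 110 mm beside the blue one (which is on which side varies); leave it. Origin: middle of its tongue's tip.
- label_rack: Fixed grey rack 50 (x) by 240 (y) by 40 mm high; a slot along y between two rails, 20 mm deep, holds both label holders' tongues (lift straight up to clear). Origin: centre of its underside on the table.
- shelf: Fixed bench shelf, top 60 mm above the table, 360 mm long (y), three green bins in a row: outer two full, middle one empty. Origin: on the table below the pocket; x from the lip towards the bins, y along the lip, z up. Aluminium lip 3 mm thick at x = -7.5 to -4.5 mm; bins at x = 42 to 178 mm, rims 92 mm above the table.
- pocket (a point): Centre of the mouth of the pocket behind the lip, level with the lip's and shelf's top (60 mm above the table); axes as the shelf's. Pocket 9 mm wide in x (lip in front, shelf edge behind), 120 mm long in y between black end blocks. Home: the holder's shoulders rest on lip and shelf edge, its tongue tip 25 mm below this point.
- bin_floor (a point): Centre of the inner floor of the empty middle bin, 63 mm above the table; axes as the shelf's. Inside, the bin is 130 (x) by 94 (y) by 29 mm deep.
- spring_bar (a joint): Travel (m) of the orange sprung bar in the pocket: 0 at rest (its top 17 mm below the mouth), grows as pressed down; about 0.008 with the label holder home, stop at 0.0085. It pushes up with about 2 N at first, 6 N at home; then the shoulders meet the rigid lip and force rises steeply.
- carton: Small brown carton 70 by 100 by 35 mm on the table between robot and shelf; bystander. Origin: centre of its underside.
- mug: White mug, 80 mm across, 90 mm high; bystander. Origin: centre of its underside.
- can: Blue can, 72 mm across, 110 mm high; bystander. Origin: centre of its underside.
- cleaner: White bottle with red cap, 56 mm across, 150 mm high; bystander. Origin: centre of its underside.
Things that resemble listed ones, but are neither listed nor needed, are in the scene too. Leave any white look-alike of the roll_blue alone.

How it is judged:
On the way, in this order (a step that is already met when the one before it is completed fails the run):
1. the blue roll is clear above its post (height (world z) of roll_blue above 0.083 m), for 0.1 s.
2. the blue roll lies flat on the floor of the empty middle bin, let go (x of roll_blue in the frame of bin_floor between -0.04 and 0.04 m and y of roll_blue in the frame of bin_floor between -0.03 and 0.03 m and z of roll_blue in the frame of bin_floor below 0.008 m and angle between roll_blue's own z axis and vertical below 0.15 rad and linear speed of roll_blue below 0.03 m/s and contact force between the arm and roll_blue below 0.1 N), for 0.2 s.
At the end, for the whole second after the job is handed in: Blue roll flat on the middle bin's floor (height within 8 mm, tilt under 0.15 rad), untouched, at rest. Blue holder in the pocket, upright within 0.12 rad, within 2.5 mm of home, spring bar down over 6 mm, still pressed by the fingers (over 2 N; over 3 N on the shelf), at rest (all of step 2 and z of holder_blue in the frame of pocket between -0.028 and -0.0225 m and x of holder_blue in the frame of pocket between -0.006 and 0.006 m and y of holder_blue in the frame of pocket between -0.02 and 0.02 m and angle between holder_blue's own z axis and vertical below 0.12 rad and value of joint spring_bar above 0.006 m and contact force between holder_blue and shelf above 3 N and contact force between the fingers and holder_blue above 2 N and linear speed of holder_blue below 0.02 m/s); the arm keeps its last pose, push and grip.
It fails at once if the red roll displaced by more than 25 mm (distance of roll_red from where it was at the start of the episode above 0.025 m).
It fails at once if the yellow label holder displaced by more than 25 mm (distance of holder_yellow from where it was at the start of the episode above 0.025 m).
It fails at once if a bystander (carton, mug, can, bottle) displaced by more than 25 mm (distance of any of carton, mug, can, cleaner from where it was at the start of the episode above 0.025 m).
It also fails if it takes over 48 s, if anything falls off the work surface, if the arm or the gripper's body presses on something with over 40 N, if the wrist force passes 120 N, or if a joint passes its speed limit or range.

## Working session

There is one attempt and no reset: what is moved stays moved. The work goes in short steps, Python scripts to look and compute and a shell command to move; the robot and the scene stay as the last step left them, time stands still between calls to the robot, and variables do not carry over. Pictures are saved under pics/ and viewed, at most 10 in all, crops included, and the job is handed in when it is done.

```bash
mkdir -p pics; python3 - <<'E'
from bench import r, optics, models
import cv2,numpy as np
ims=[]
for c in ["scene","top"]:
    s=optics.snapshot(c); cv2.imwrite(f"pics/{c}0.png",s["frame"])
    for n in ["roll_blue","post_stand","holder_blue","label_rack","shelf","pocket","bin_floor","roll_red","holder_yellow","carton","mug","can","cleaner"]:
        print(c,n,[(np.round(d["xyz"],3).tolist(),round(d["conf"],2)) for d in models.spot_point(n,c)][:4])
s=r.observe();print(s)
E
```

```text
scene roll_blue [([0.365, 0.479, -0.001], 0.87), ([0.313, 0.351, -0.001], 0.8), ([0.432, 0.358, 0.011], 0.74), ([0.615, 0.459, -0.002], 0.73)]
scene post_stand [([0.427, 0.304, -0.001], 0.72), ([0.388, -0.003, 0.004], 0.59), ([0.429, 0.359, 0.012], 0.35), ([0.577, -0.061, 0.002], 0.24)]
scene holder_blue [([0.462, -0.171, 0.019], 0.77)]
scene label_rack [([0.46, -0.225, 0.004], 0.65)]
scene shelf [([0.578, -0.06, 0.003], 0.72)]
scene pocket [([0.573, -0.059, 0.064], 0.75)]
scene bin_floor [([0.682, -0.048, 0.062], 0.73), ([0.641, 0.286, -0.001], 0.16)]
scene roll_red []
scene holder_yellow [([0.463, -0.281, 0.023], 0.79), ([0.613, 0.462, -0.001], 0.68), ([0.43, 0.359, 0.012], 0.56)]
scene carton [([0.391, -0.004, 0.002], 0.61)]
scene mug [([0.615, 0.459, -0.002], 0.74)]
scene can [([0.653, -0.431, -0.003], 0.89)]
scene cleaner [([0.641, 0.285, -0.001], 0.74)]
top roll_blue [([0.315, 0.354, 0.001], 0.81), ([0.277, 0.464, 0.0], 0.7), ([0.436, 0.36, 0.011], 0.56), ([0.364, 0.478, -0.001], 0.56)]
top post_stand [([0.432, 0.307, -0.0], 0.73)]
top holder_blue []
top label_rack [([0.46, -0.
[... 507 characters left out ...]
t': 1.4, 'joints': array([-1.19261724e+00,  4.80238115e-01,  1.59624380e+00, -4.96908961e-05,
        1.06510607e+00, -4.66099069e-02]), 'dq': array([-1.09089308e-03, -1.64183110e-03,  4.30945014e-04, -5.16763895e-05,
       -2.04043055e-03, -7.56309503e-05]), 'joint_torque': array([ 2.53041771e-04, -9.50482607e+01, -4.30636632e+01, -9.91749130e-05,
        1.26446805e-03, -8.48561217e-05]), 'tcp_pos': array([ 0.26789064, -0.59225303,  0.23929279]), 'ee_rot': array([ 3.07097830e+00,  6.62285950e-01, -6.61375477e-05]), 'ft_force': array([-0.1144207 ,  0.30446946, -0.04968052]), 'ft_torque': array([ 0.03163465, -0.02591411, -0.01538018]), 'finger_force': 0.0, 'grip_width': 0.08564401606806296}
```

View both.

View pics/scene0.png

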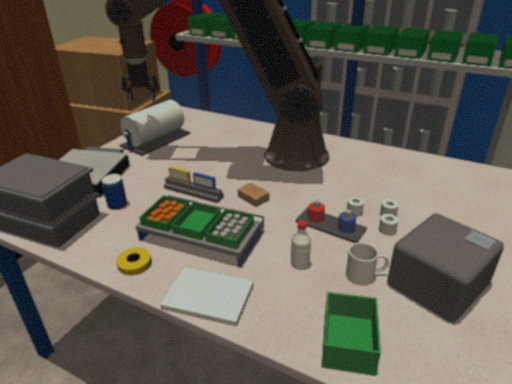

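View pics/top0.png

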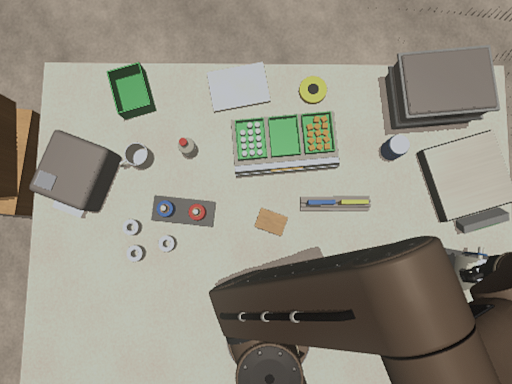

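```bash
python3 -m handwheel '{"gripper":[8.5,8.5,8.5,8.5,8.5,8.5,8.5,8.5],"linear":[[3,5.2,0],[3,5.2,0],[3,5.2,0],[3,5.2,0],[3,5.2,0],[3,5.2,0],[3,5.2,0],[3,5.2,0]],"twist":[0.143,0.143,0.143,0.143,0.143,0.143,0.143,0.143]}'
python3 -m handwheel '{"gripper":[8.5,8.5,8.5,8.5,8.5,8.5,8.5,8.5],"linear":[[0,5.8,0],[0,5.8,0],[0,5.8,0],[0,5.8,0],[0,5.8,0],[0,5.8,0],[0,5.8,0],[0,5.8,0]],"twist":[0,0,0,0,0,0,0,0]}'
```

```text
t: 2.4
tcp_pos: [0.5088, -0.1745, 0.2396]
ee_rot: [2.218, 2.224, 0.0]
ft_force: [0.7, -0.4, -0.3]
grip_width: 0.0849
finger_force: 0.0
t: 3.4
tcp_pos: [0.5077, 0.2898, 0.2395]
ee_rot: [2.223, 2.219, 0.001]
ft_force: [1.5, -0.6, 0.4]
grip_width: 0.0849
finger_force: 0.0
```

```bash
python3 -m handwheel '{"gripper":[8.5,8.5,8.5,8.5,8.5,8.5,8.5,8.5],"linear":[[-3.7,3.6,0],[-3.7,3.6,0],[0,0,0],[0,0,0],[0,0,0],[0,0,0],[0,0,0],[0,0,0]],"twist":[0,0,0,0,0,0,0,0]}'
cat > h.py <<'E'
from bench import r, optics, models
import cv2,numpy as np
def bp(s,u,v,z):
    R=np.array(s["R"]);t=np.array(s["t"]);C=-R.T@t
    d=R.T@np.array([(u-s["cx"])/s["fx"],(v-s["cy"])/s["fy"],1]);return C+d*(z-C[2])/d[2]
def spots(n,c): return [(np.round(d["xyz"],3).tolist(),round(d["conf"],2)) for d in models.spot_point(n,c)][:4]
def blue(s,z,lo=(100,110,50),hi=(130,255,255)):
    m=cv2.inRange(cv2.cvtColor(s["frame"],cv2.COLOR_BGR2HSV),lo,hi)
    n,l,st,ce=cv2.connectedComponentsWithStats(m)
    for i in np.argsort(-st[1:,4])[:3]+1:
        x,y,w,h,a=st[i]; print("blob",st[i],"centre",bp(s,x+w/2,y+h/2,z).round(4))
E
python3 - <<'E'
from h import *
s=optics.snapshot("wrist");cv2.imwrite("pics/w1.png",s["frame"])
print(spots("roll_blue","wrist"));blue(s,.06)
o=r.observe();print(o["t"],o["tcp_pos"],o["ee_rot"],o["joints"])
s=optics.snapshot("top");cv2.imwrite("pics/t1.png",cv2.resize(s["frame"][90:230,140:400],None,fx=3,fy=3,interpolation=cv2.INTER_CUBIC))
E
```

```text
t: 4.4
tcp_pos: [0.4341, 0.3596, 0.2393]
ee_rot: [2.224, 2.219, -0.0]
ft_force: [0.4, 0.1, 0.4]
grip_width: 0.085
finger_force: 0.0
[([0.276, 0.462, -0.002], 0.88), ([0.369, 0.476, -0.0], 0.82), ([0.312, 0.354, 0.002], 0.73), ([0.432, 0.358, 0.01], 0.69)]
blob [ 226  141   48   52 1182] centre [0.4308 0.365  0.06  ]
blob [337 312   1   1   1] centre [0.5443 0.1705 0.06  ]
blob [343 313   1   1   1] centre [0.5523 0.169  0.06  ]
4.5 [0.43397591 0.35968495 0.23928069] [-2.22384901e+00 -2.21900682e+00  6.65930896e-05] [6.38275527e-01 3.59966344e-01 1.79719030e+00 1.31426852e-05
 9.84480469e-01 6.40448020e-01]
```

View pics/w1.png

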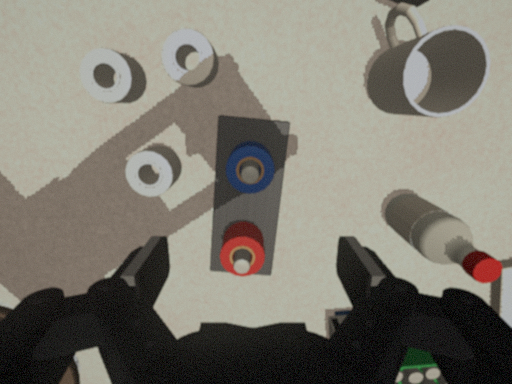

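View pics/t1.png

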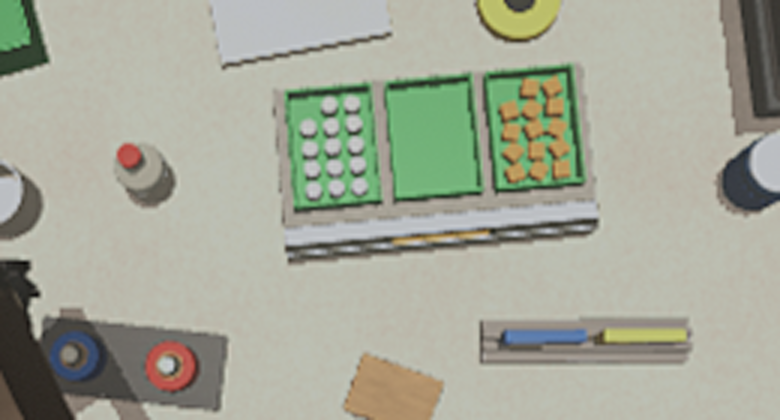

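```bash
python3 -m handwheel '{"gripper":[8.5,8.5,8.5,8.5,8.5,4,4,4],"linear":[[-0.1,0,-5.2],[0,0,-5.2],[0,0,-4.8],[0,0,-4.8],[0,0,0],[0,0,0],[0,0,0],[0,0,0]],"twist":[0,0,0,0,0,0,0,0]}'
```

```text
t: 5.55
tcp_pos: [0.4335, 0.3606, 0.0418]
ee_rot: [2.223, 2.219, 0.004]
ft_force: [-5.6, 0.7, 10.8]
grip_width: 0.0539
finger_force: 61.4
```

```bash
python3 -m handwheel '{"gripper":[4,4,4,4,4,4,4,4],"linear":[[0,0,2],[0,0,4],[0,0,4],[0,0,4],[0,0,2],[0,0,0],[1.5,-2.5,0],[2.5,-4.1,0]],"twist":[0,0,0,0,0,0,0,0]}'
python3 -m handwheel '{"gripper":[4,4,4,4,4,4,4,4],"linear":[[3,-5,0],[3,-5,0],[3,-5,0],[3,-5,0],[3,-5,0],[3,-5,0],[2,-3.3,0],[1,-1.2,0]],"twist":[0.01,0.01,0.01,0.01,0.01,0.01,0.01,0.02]}'
python3 - <<'E'
from h import *
o=r.observe();print(o["t"],o["tcp_pos"],o["ee_rot"],o["grip_width"])
s=optics.snapshot("wrist");cv2.imwrite("pics/w2.png",s["frame"])
for n in ["bin_floor","pocket","shelf","roll_blue"]: print(n,spots(n,"wrist"))
print("roll",spots("roll_blue","wrist"))
E
```

```text
t: 6.55
tcp_pos: [0.4726, 0.2938, 0.1992]
ee_rot: [-2.221, -2.222, -0.001]
ft_force: [1.9, 0.1, -0.6]
grip_width: 0.0538
finger_force: 63.6
t: 7.55
tcp_pos: [0.6833, -0.0533, 0.1987]
ee_rot: [-2.123, -2.315, 0.0]
ft_force: [0.2, 0.4, -0.5]
grip_width: 0.0538
finger_force: 63.6
7.55 [ 0.68332324 -0.05334415  0.19868693] [-2.12300284e+00 -2.31547597e+00  4.80151274e-04] 0.0538291084515129
bin_floor [([0.683, -0.05, 0.063], 0.66)]
pocket [([0.572, -0.056, 0.061], 0.74)]
shelf [([0.574, -0.056, -0.001], 0.68)]
roll_blue [([0.685, -0.056, 0.167], 0.57)]
roll [([0.685, -0.056, 0.167], 0.57)]
```

View pics/w2.png

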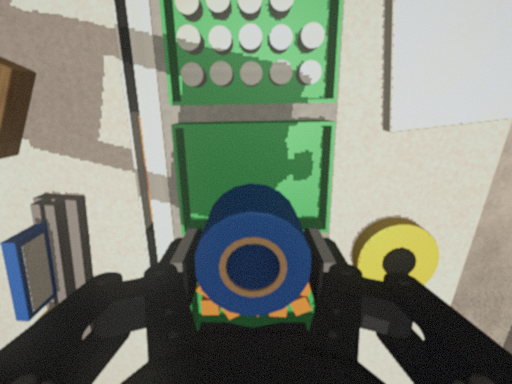

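```bash
python3 -m handwheel '{"gripper":[4,4,4,4,4,4,6.8,6.8],"linear":[[0,0.4,-3],[0,0,-3],[0,0,-2.5],[0,0,-1.3],[0,0,-0.7],[0,0,0],[0,0,0],[0,0,0]],"twist":[0,0,0,0,0,0,0,0]}'
```

```text
t: 8.85
tcp_pos: [0.6834, -0.0473, 0.0951]
ee_rot: [2.121, 2.316, 0.001]
ft_force: [-0.0, -0.2, 0.0]
grip_width: 0.068
finger_force: 0.0
```

```bash
python3 -m handwheel '{"gripper":[6.8,6.8,6.8,6.8,6.8,6.8,6.8,6.8],"linear":[[0,0,2],[0,0,4],[0,0,4],[0,0,3],[-4.5,-2.4,1],[-5,-3,0],[-5,-3,0],[-5,-3,0]],"twist":[0,0,0,0,-0.02,-0.03,-0.03,-0.01]}'
python3 -m handwheel '{"gripper":[6.8,6.8,6.8,6.8,6.8,6.8,6.8,6.8],"linear":[[-2.6,-1,0],[0,0,0],[0,0,0],[0,0,0],[0,0,0],[0,0,0],[0,0,0],[0,0,0]],"twist":[0,0,0,0,0,0,0,0]}'
python3 - <<'E'
from h import *
o=r.observe();print(o["t"],o["tcp_pos"],o["ee_rot"],o["grip_width"])
s=optics.snapshot("wrist");cv2.imwrite("pics/w3.png",s["frame"])
for n in ["holder_blue","holder_yellow","label_rack","pocket","bin_floor","roll_blue"]: print(n,spots(n,"wrist"))
blue(s,.09)
s=optics.snapshot("top");cv2.imwrite("pics/t3.png",cv2.resize(s["frame"][90:230,210:400],None,fx=4,fy=4,interpolation=cv2.INTER_CUBIC))
print("roll",spots("roll_blue","top"))
E
```

```text
t: 9.85
tcp_pos: [0.4866, -0.162, 0.2359]
ee_rot: [2.223, 2.218, 0.001]
ft_force: [-0.4, -1.3, 0.3]
grip_width: 0.0676
finger_force: 0.0
t: 10.85
tcp_pos: [0.4619, -0.1712, 0.2343]
ee_rot: [-2.223, -2.219, 0.0]
ft_force: [0.1, -0.0, -0.3]
grip_width: 0.0679
finger_force: 0.0
10.85 [ 0.461924   -0.17118339  0.23426017] [-2.22349632e+00 -2.21927739e+00  7.15488706e-05] 0.06793522166873066
holder_blue [([0.458, -0.17, 0.022], 0.78)]
holder_yellow [([0.459, -0.281, 0.018], 0.98)]
label_rack [([0.462, -0.225, -0.0], 0.76)]
pocket [([0.575, -0.055, 0.062], 0.92)]
bin_floor []
roll_blue [([0.684, -0.053, 0.064], 0.73)]
blob [ 488    6   24   68 1078] centre [ 0.679  -0.0448  0.09  ]
blob [ 241  130   15   90 1017] centre [ 0.4574 -0.1663  0.09  ]
blob [379 356  34  25 360] centre [ 0.6394 -0.4141  0.09  ]
roll [([0.278, 0.46, -0.001], 0.83), ([0.368, 0.477, -0.0], 0.82), ([0.315, 0.353, -0.001], 0.64), ([0.682, -0.048, 0.063], 0.56)]
```

View pics/w3.png

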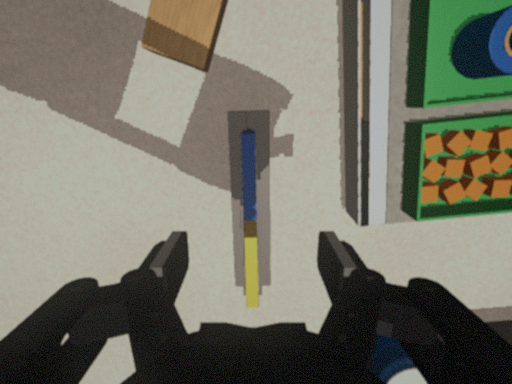

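View pics/t3.png

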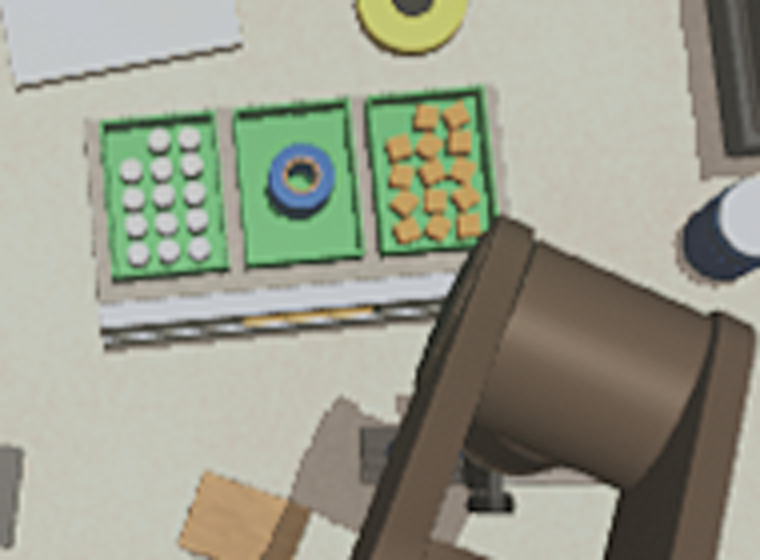

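```bash
python3 - <<'E'
from h import *
s=optics.snapshot("wrist")
def fit(m,z,name):
    v,u=np.nonzero(m); P=np.array([bp(s,a,b,z)[:2] for a,b in zip(u+.5,v+.5)])
    vx,vy,x0,y0=cv2.fitLine(P.astype(np.float32),cv2.DIST_HUBER,0,.01,.01).ravel()
    print(name,"yaw",np.arctan(-vx/vy).round(4),"mid",P.mean(0).round(4),"yrange",np.percentile(P[:,1],[1,99]).round(4),"x at y=-.17",x0+(-.17-y0)*vx/vy, "x at -.0585",x0+(-.0585-y0)*vx/vy)
hsv=cv2.cvtColor(s["frame"],cv2.COLOR_BGR2HSV)
M=np.zeros(hsv.shape[:2],np.uint8);M[125:228,235:262]=255
fit(cv2.inRange(hsv,(100,110,40),(130,255,255))&M,.09,"blue")
M[:]=0;M[232:300,235:265]=255
fit(cv2.inRange(hsv,(20,110,60),(35,255,255))&M,.09,"yellow")
for row in (20,110,200):
    print(row,hsv[row,340:425:1,2].tolist())
for n in range(2): print(spots("holder_blue","wrist"),spots("pocket","wrist"))
# hand-read lines
for p,q,z in [((415,20),(418,200),.092)]:
    a,b=bp(s,*p,z),bp(s,*q,z);print(a,b,np.arctan(-(a-b)[0]/(a-b)[1]))
E
```

```text
blue yaw 0.0207 mid [ 0.458  -0.1662] yrange [-0.2132 -0.1245] x at y=-.17 0.45803487 x at -.0585 0.45573118
yellow yaw 0.0217 mid [ 0.4599 -0.2699] yrange [-0.3129 -0.2292] x at y=-.17 0.4577808 x at -.0585 0.45536342
20 [125, 123, 105, 80, 74, 69, 68, 71, 71, 71, 70, 62, 70, 73, 72, 74, 76, 104, 152, 169, 173, 168, 139, 93, 75, 68, 74, 61, 73, 84, 124, 166, 180, 177, 176, 179, 177, 177, 177, 176, 176, 178, 175, 178, 176, 179, 177, 176, 177, 179, 168, 141, 131, 138, 141, 139, 139, 147, 141, 144, 142, 142, 139, 143, 144, 140, 135, 134, 122, 88, 64, 54, 54, 53, 45, 47, 51, 47, 47, 50, 50, 46, 44, 53, 51]
110 [121, 127, 122, 111, 89, 75, 72, 72, 71, 72, 70, 71, 70, 75, 73, 66, 77, 116, 160, 180, 180, 168, 126, 82, 74, 75, 74, 66, 87, 130, 171, 179, 182, 182, 183, 182, 183, 182, 181, 182, 182, 183, 181, 181, 180, 181, 180, 168, 137, 133, 138, 144, 143, 145, 144, 144, 145, 145, 143, 144, 147, 141, 144, 143, 145, 144, 143, 141, 142, 139, 142, 138, 140, 142, 141, 140, 144, 140, 143, 145, 139, 139, 136, 137, 141]
200 [161, 144, 137, 135, 122, 105, 79, 68, 70, 75, 69, 72, 74, 76, 74, 71, 76, 110, 155, 173, 153, 103, 55, 52, 57, 45, 51, 60, 119, 168, 183, 183, 181, 180, 184, 184, 181, 178, 180, 179, 181, 181, 181, 181, 183, 169, 146, 139, 146, 143, 146, 142, 141, 139, 145, 143, 145, 144, 142, 147, 135, 102, 72, 49, 51, 49, 50, 48, 45, 53, 51, 50, 46, 49, 49, 46, 53, 94, 137, 143, 140, 165, 176, 176, 175]
[([0.456, -0.17, 0.022], 0.78)] [([0.575, -0.057, 0.059], 0.87)]
[([0.456, -0.17, 0.022], 0.78)] [([0.575, -0.057, 0.059], 0.87)]
[ 0.60094036 -0.02954442  0.092     ] [ 0.6298224 -0.1923936  0.092    ] 0.17552929244514962
```

```bash
python3 - <<'E'
from h import *
s=optics.snapshot("wrist")
for cols in [(357.5,357.2,357.4),(370.3,369.2,368.6)]:
    P=np.array([bp(s,c,v+.5,.06) for c,v in zip(cols,(20,110,200))])
    k=np.polyfit(P[:,1],P[:,0],1);print(P.round(4).tolist(),"yaw",-np.arctan(k[0]),"x at -.057",np.polyval(k,-.057))
o=r.observe();print(o["t"],o["tcp_pos"])
E
```

```text
[[0.5622, -0.0218, 0.06], [0.5703, -0.105, 0.06], [0.5806, -0.2037, 0.06]] yaw 0.10090846789524575 x at -.057 0.5656196945516221
[[0.5744, -0.0218, 0.06], [0.5828, -0.105, 0.06], [0.5933, -0.2038, 0.06]] yaw 0.10353927151083912 x at -.057 0.5779597889847979
11.6 [ 0.46190092 -0.17121594  0.23428348]
```

```bash
python3 -m handwheel '{"gripper":[4,4,4,4,4,4,0,0],"linear":[[-0.4,0.2,-4],[0,0,-5],[0,0,-4.5],[0,0,-3],[0,0,-1.1],[0,0,0],[0,0,0],[0,0,0]],"twist":[0.02,0,0,0,0,0,0,0]}'
python3 -m handwheel '{"gripper":[0,0,0,0,0,0,0,0],"linear":[[0,0,0],[0,0,0],[0,0,2],[0,0,2],[0,0,3],[0,0,2],[0,0,0],[0,0,0]],"twist":[0,0,0,0,0,0,0,0]}'
```

```text
t: 12.6
tcp_pos: [0.4587, -0.1695, 0.0595]
ee_rot: [2.2, 2.24, 0.001]
ft_force: [0.1, 0.2, 8.0]
grip_width: 0.0135
finger_force: 58.5
t: 13.6
tcp_pos: [0.4577, -0.1691, 0.1482]
ee_rot: [2.201, 2.241, 0.0]
ft_force: [0.6, 0.5, 0.2]
grip_width: 0.0137
finger_force: 58.5
```

```bash
python3 -m handwheel '{"gripper":[0,0,0,0,0,0,0,0],"linear":[[2.3,2.2,0],[2.9,2.8,0],[2.9,2.8,0],[2.3,2.3,0],[1.2,1.1,0],[0,0,-2],[0,0,0],[0,0,0]],"twist":[0.02,0.02,0.02,0.015,0,0,0,0]}'
python3 - <<'E'
from h import *
o=r.observe();print(o["t"],o["tcp_pos"],o["ee_rot"],o["grip_width"])
s=optics.snapshot("wrist");cv2.imwrite("pics/w4.png",s["frame"])
for c in ("wrist","scene"):
    if c=="scene": s=optics.snapshot(c);cv2.imwrite("pics/s4.png",cv2.resize(s["frame"][150:280,120:290],None,fx=4,fy=4,interpolation=cv2.INTER_CUBIC))
    print(c,spots("holder_blue",c),spots("pocket",c))
E
```

```text
t: 14.6
tcp_pos: [0.5735, -0.0576, 0.1284]
ee_rot: [-2.116, -2.321, 0.001]
ft_force: [-0.6, 0.4, -0.6]
grip_width: 0.0134
finger_force: 58.5
14.6 [ 0.57353602 -0.05759779  0.12837204] [-2.11616648e+00 -2.32123521e+00  6.23243040e-04] 0.013400545184898137
wrist [([0.571, -0.059, 0.091], 0.65)] []
scene [([0.578, -0.057, 0.089], 0.65)] [([0.574, -0.059, 0.065], 0.97), ([0.392, -0.003, 0.003], 0.54)]
```

View pics/w4.png

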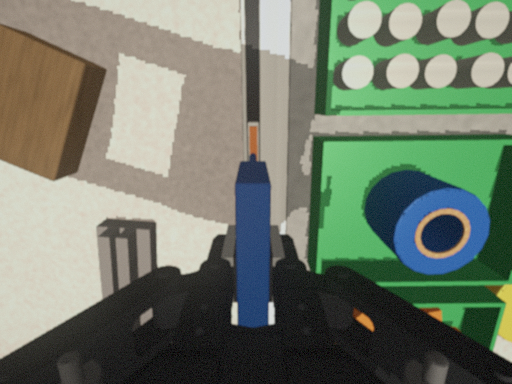

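View pics/s4.png

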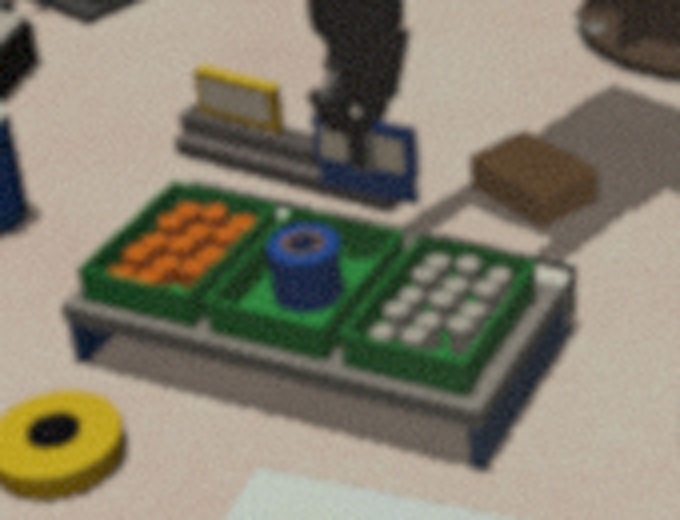

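```bash
python3 - <<'E'
from h import *
s=optics.snapshot("wrist");f=s["frame"];g=cv2.cvtColor(f,cv2.COLOR_BGR2GRAY)
for v in (40,80,110,135): print(v,g[v,238:300:1].tolist())
h=cv2.cvtColor(f,cv2.COLOR_BGR2HSV);m=cv2.inRange(h,(3,120,60),(18,255,255))[115:160,235:270]
for v in (10,20,30,38):
    c=np.nonzero(m[v])[0]; 
    if len(c): print(v+115,c.min()+235,c.max()+235,bp(s,c.mean()+235.5,v+115.5,.043).round(4))
m=cv2.inRange(h,(100,110,20),(130,255,255))
for v in (157,159,162,165,170,200,300):
    c=np.nonzero(m[v,220:290])[0]+220
    if len(c): print(v,c.min(),c.max(),bp(s,c.mean()+.5,v+.5,.159).round(4),bp(s,c.mean()+.5,v+.5,.089).round(4))
E
```

```text
40 [203, 185, 182, 208, 214, 196, 151, 100, 89, 89, 92, 91, 93, 88, 94, 94, 98, 91, 88, 94, 153, 202, 216, 216, 216, 217, 218, 217, 214, 216, 213, 216, 216, 217, 215, 214, 214, 215, 216, 213, 216, 217, 217, 215, 215, 215, 213, 217, 215, 216, 200, 163, 154, 169, 173, 174, 172, 173, 171, 171, 170, 170]
80 [149, 143, 141, 147, 157, 166, 141, 99, 64, 59, 58, 57, 55, 57, 56, 58, 56, 55, 54, 54, 99, 145, 166, 171, 171, 171, 170, 170, 171, 167, 167, 167, 169, 168, 167, 166, 166, 168, 170, 169, 174, 172, 170, 171, 171, 170, 169, 169, 168, 149, 112, 105, 115, 118, 122, 118, 120, 117, 118, 120, 119, 118]
110 [152, 152, 149, 141, 152, 158, 155, 120, 76, 50, 49, 52, 47, 49, 60, 51, 53, 52, 55, 54, 97, 147, 169, 173, 170, 170, 170, 170, 170, 170, 169, 173, 169, 166, 170, 168, 168, 166, 171, 170, 173, 169, 172, 168, 168, 170, 167, 167, 162, 130, 111, 117, 119, 119, 118, 116, 117, 116, 119, 118, 116, 111]
135 [151, 151, 150, 146, 150, 159, 158, 143, 118, 132, 147, 135, 120, 124, 122, 121, 122, 131, 148, 150, 131, 144, 166, 175, 171, 168, 169, 171, 169, 171, 173, 169, 168, 169, 170, 170, 172, 170, 172, 176, 169, 174, 168, 171, 170, 169, 171, 167, 151, 117, 108, 116, 112, 122, 115, 117, 120, 120, 120, 119, 120, 115]
135 249 255 [ 0.569  -0.0077  0.043 ]
145 249 255 [ 0.5697 -0.0152  0.043 ]
153 250 255 [ 0.5707 -0.0213  0.043 ]
157 252 253 [ 0.5689 -0.0035  0.159 ] [ 0.5701 -0.0161  0.089 ]
159 253 253 [ 0.5691 -0.0042  0.159 ] [ 0.5706 -0.0173  0.089 ]
162 250 256 [ 0.5694 -0.0053  0.159 ] [ 0.5711 -0.0191  0.089 ]
165 242 264 [ 0.5691 -0.0065  0.159 ] [ 0.5705 -0.0211  0.089 ]
170 240 265 [ 0.5695 -0.0083  0.159 ] [ 0.5712 -0.0242  0.089 ]
200 236 269 [ 0.5704 -0.02    0.159 ] [ 0.5727 -0.0438  0.089 ]
300 237 268 [ 0.5746 -0.0647  0.159 ] [ 0.5797 -0.1189  0.089 ]
```

```bash
python3 -m handwheel '{"gripper":[0,0,0,0,0,0,0,0],"linear":[[0,0,-1.5],[0,0,-1.2],[0,0,-0.8],[0,0,-0.6],[0,0,-0.4],[0,0,-0.3],[0,0,0],[0,0,0]],"twist":[0,0,0,0,0,0,0,0]}'
```

```text
t: 15.95
tcp_pos: [0.5739, -0.0572, 0.0805]
ee_rot: [2.116, 2.322, 0.0]
ft_force: [-1.0, 0.4, 2.2]
grip_width: 0.0134
finger_force: 58.9
```

```bash
python3 -m handwheel '{"gripper":[0,0,0,0,0,0,0,0],"linear":[[0,0,-0.2],[0,0,-0.2],[0,0,-0.1],[0,0,-0.1],[0,0,0],[0,0,0],[0,0,0],[0,0,0]],"twist":[0,0,0,0,0,0,0,0]}'
```

```text
t: 16.95
tcp_pos: [0.5741, -0.0572, 0.0747]
ee_rot: [2.116, 2.322, 0.0]
ft_force: [-2.4, 0.7, 11.7]
grip_width: 0.0133
finger_force: 60.2
```

```bash
python3 -m handwheel '{"gripper":[0,0,0,0,0,0,0,0],"linear":[[0,0,-0.05],[0,0,-0.05],[0,0,0],[0,0,0],[0,0,0],[0,0,0],[0,0,0],[0,0,0]],"twist":[0,0,0,0,0,0,0,0]}'
python3 - <<'E'
from h import *
s=optics.snapshot("wrist");cv2.imwrite("pics/w5.png",s["frame"])
print(spots("holder_blue","wrist"),spots("roll_blue","wrist"));o=r.observe();print(o["tcp_pos"],o["ft_force"])
E
```

```text
t: 17.95
tcp_pos: [0.5741, -0.0572, 0.0746]
ee_rot: [2.115, 2.322, 0.001]
ft_force: [-8.0, 2.0, 29.6]
grip_width: 0.0137
finger_force: 63.2
[([0.57, -0.061, 0.034], 0.58)] [([0.683, -0.05, 0.062], 0.63)]
[ 0.57413388 -0.05722738  0.07462198] [-7.78287869  1.20821321 30.96733943]
```

View pics/w5.png

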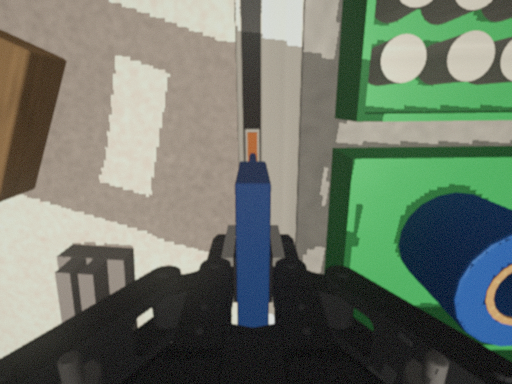

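The picture shows the holder seated in the pocket, with its body at columns 237–270 in line with the slot. The roll is untouched in its bin. The arm stopped moving down while the force rose to 30 N, so the shoulders are on the lip.

```bash
python3 -c "
from bench import r
print(r.job_done())"
```

```text
the job is handed in; nothing more can be done
None
```

I handed the job in at about 18 s. The blue roll lies flat and released in the middle bin, and the blue label holder is in its pocket, still held down with about 30 N. The judge gave no verdict back.

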